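Refit the lens of a machine lamp and lock its retaining ring with a pin spanner

ROBOT

A 6-joint arm with a two-finger parallel gripper is mounted at the origin on a cart in front of the work surface, level with it; the furniture and walls round the work are solid. World frame = base frame: x ahead of the robot, y to its left, z up, the work surface at z = 0. Lengths are in mm, angles in rad, forces in N, time in s.
With the tool pointing down it reaches from about 250 to 850 mm from the base axis. Payload 12.5 kg.
Tool frame: the origin (TCP) lies between the finger pads; the fingertips stand 8 mm ahead of it and the grasp point (between the pads) lies 11 mm behind it; z points along the fingers, y is the line along which they close (so a half turn about z gives the same grasp; the last joint's range is limited). The gripper opens to 93 mm and grips with 3 to 60 N. Pads are 15 mm wide; open, the fingers measure 128 mm over their backs; the gripper's body (75 mm by 188 mm) begins 65 mm behind the grasp point.
Start: joints at [-1.358, 0.351, 1.652, -0, 1.139, -0.085], TCP at [161.399, -525.771, 226.633] pointing down, gripper open.
Joint ranges: [-2.75, 2.75], [-0.79, 2.1], [0.01, 2.65], [-1.57, 4.71], [0.07, 3.14], [-2.87, 2.87]. Speed limits (rad/s): [2.22, 2.22, 2.79, 3.14, 3.14, 3.14].

INTERFACE

Orientations are given as [roll, pitch, yaw] about the fixed x, y, z axes, in that order (R = Rz(yaw) Ry(pitch) Rx(roll)).
In Python, from cell import arm, viewer, spotter gives the robot as it stands. The module is installed in compiled form; this text tells all that it offers.
- The arm moves only by the tool move_arm, never from a script. Its argument "motion" is a list of rows, each a list of 7 numbers: the turn, a rotation vector about the tool's x, y, z normalised to -1 to 1, where 1 is 90 degrees, then the shift along the tool's x, y, z normalised to -1 to 1, where 1 is 100 cm, then the gripper command: -1 is fully open, 1 is shut, values between are in proportion. A call has 1 to 10 rows; each row is the pose to reach, as a shift and turn from the pose commanded when the call began, along the tool's axes at that moment; what a row does not reach only later rows make up. A row lasts 1/10 s, in which the tool goes at most 50 mm and 8.59 degrees, less where a joint would pass 70% of its speed; a pose out of reach is approached as far as the arm can. A call with a number of a shift or a turn outside -1 to 1 is refused whole. A call with a gripper value outside its range is refused whole. The fingers move at their own pace and stop on an object; the grip force is fixed at half the most. Time passes only in rows, so rows that repeat a pose let the fingers close. It gives the time, the measured TCP pose, the force, the opening and the grip force at its end, in the units of the state.
- arm.get_state(): the state, without advancing time (a new reading comes with each control period).
- viewer.snapshot(name): name is "side" or "top"; returns a dict with "image" (384x512x3 uint8, red, green, blue), "mtx" (3x3 intrinsics, pixels), "cam_to_world" (4x4, takes a point from camera to world coordinates). Camera axes: x right, y down, z forward; pixel columns grow to the right and rows downward; lengths in mm; the calibration is good to about 2 mm. A picture is of the moment at which its call begins. There is no depth.
- arm.close_job(): hands the job in; it is judged then, once.
Trained networks look in the newest picture that a camera, given by its name, has taken for a name from the list of things; names that differ only in an ending like _2 or _b are one class to them, and where a whole thing is asked for, a point or a joint stands for the part that bears it (a point fixed in the world has none). Each returns a list of dicts, best first, with "conf" (0 to 1); they miss things now and then, are a little off and sometimes report something else, mostly with a low value. They report only what shows in the picture. A call takes as long as a camera call. They do not tell look-alikes from the thing itself.
- spotter.regions_of(label, camera): "mask" (384x512 bool, what is visible of it) and "extent" ([left, top, right, bottom] in pixels, round what is visible of it).
The state is a dict: "time_s": time; "joints": joint angles; "qvel": joint speeds; "joint_efforts": joint torques, N m; "tool_pos": TCP position; "orientation": TCP orientation; "contact_force": force on the tool from outside, world axes, zero at the start; "ft_torque": the same for the moment, N m; "finger_gap": finger opening in mm; "gripper_force": force on a finger pad.
Only numpy, scipy, OpenCV 4.12 (cv2) and the standard library are available. Lean on these libraries where they do the work, as an engineer would, in place of code of your own. Each camera call takes 0.05 s, during which the arm holds its last target. There are 200 camera calls.

TASK

The machine lamp stands face up on its magnet foot: drop its lens into the cell, lay the retaining ring on top with its three lugs in the gaps of the rim, and let go. Then pick up the pin spanner, put both pins into the two holes of the ring and turn the ring clockwise (seen from above) until it is snug against its stop, about a sixth of a turn. Finally lay the spanner flat on the cabinet top and leave everything else that stands there where it is.

Things in the scene. Friction and masses are not known exactly. Their poses are not given: they have to be found in the camera images.
- lamp: Fixed machine lamp, face up: grey cast head 90 mm dia, 27 to 75 mm above the cabinet top, on a 72 mm magnet foot. Origin under the foot, z up along its axis. In the rim are three gaps, each 68 degrees wide, at 0, 120 and 240 degrees from its x axis (a stroke marks each), and three lugs between them (inner radius 33 mm, top flush with the rim; bore between them 38 mm radius; upper edges bevelled).
- lamp_mouth (a point): Centre of the lamp's mouth, on its axis, level with the rim (75 mm above the cabinet top). Below is the lens cell: bore of 31.5 mm radius with a funnelled edge (33.8 mm radius) 13.5 mm below the rim; floor, a sprung gasket, 19 mm below the rim. On the lens the ring's underside lies 11 mm below the rim, so its face stands 5 mm above it.
- lamp_lock0 (a point): Point 28 mm from the lamp's axis at -58 degrees from its x axis: one of the three places (a black dot on the rim outside each) where the ring's mark stands when locked. Turned clockwise from above, the ring's lugs run under the lamp's lugs and a ramp presses it 1.5 mm down; this takes up to 0.3 N m. It stops dead 58 degrees from where it was put in; friction holds it.
- lamp_lock1 (a point): The same at 62 degrees.
- lamp_lock2 (a point): The same at 182 degrees.
- lens_center (a point): Clear lens lying flat, flat side down: 60 mm dia, straight ground edge 8 mm high (lower corner bevelled 1.5 mm), low dome on top (12 mm high in all), 70 g. The point is its centre, 4 mm above its underside; z up.
- retaining_ring: Loose steel ring, face up; origin at the centre of its underside, z up. Body 62 mm outside, 38 mm inside dia, 16 mm high, 130 g. Three lugs, the lowest 5 mm high, reach 36 mm radius, each 46 degrees wide, at 0, 120 and 240 degrees from its x axis. It enters the lamp when its x axis points along the lamp's x axis or 120 degrees to either side, within 8 degrees.
- ring_center (a point): Centre of the ring, 8 mm above its underside. In the ring's upper face (16 mm above its underside) are two round spanner holes with dished mouths, 8 mm dia, 9 mm deep, 25 mm from the axis, at +90 and -90 degrees from its x axis.
- ring_mark (a point): Black dot on the ring's face, 28 mm from its axis on its x axis.
- spanner_grip (a point): Pin spanner (160 g, 144 mm long) lying level on its pins and its handle. The point is the centre of its black handle: a straight bar 18 mm wide, 16 mm high and 84 mm long (from 57 mm behind to 27 mm ahead of the point), point 8 mm above its underside. x axis along the tool from handle to head, z up.
- spanner_head (a point): Point midway between the tips of the two pins, 80 mm ahead of the middle of the handle and level with the handle's underside (8 mm below the grip point). Place it over the ring's axis. The head is a dark half-round fork, open to the front, 6 mm thick; its underside is 8 mm above the pins' tips.
- spanner_pin_a (a point): Tip of the pin on the spanner's +y side: 5 mm dia with a round end, pointing down, 8 mm long, 25 mm from spanner_head.
- spanner_pin_b (a point): Tip of the other pin, on the -y side.
- pin_spanner: The same spanner; origin under the middle of its handle, level with its underside.
- lens: The same lens; origin at the centre of its underside.
- nail_jar: Bystander: jar with black lid, 62 mm dia, 80 mm high; origin at its foot.
- primer_can: Bystander: aerosol can, 67 mm dia, 205 mm high; origin at its foot.
- tin_cab: Bystander: paint tin, 102 mm dia, 120 mm high; origin at its foot.
- spray_bottle: Bystander: blue spray bottle, 59 x 124 mm, 275 mm high; origin at its foot.
- mug: Bystander: mug, 78 x 114 mm with its handle, 93 mm high; origin at its foot.
- screwdriver: Bystander: screwdriver lying flat, 182 mm along its y axis, 26 mm high; origin under its middle.
- carpenter_pencil: Bystander: flat pencil lying, 150 mm long, 8 mm high; origin under its middle.
- glue_bottle: Bystander: green glue bottle, 40 x 55 mm, 183 mm high; origin at its foot.
- brush_25: Bystander: narrow paint brush lying flat, 214 mm along its y axis, 16 mm high; origin under its middle.
There are look-alikes about, which are no part of the job. Leave any orange look-alike of the lens alone.

How it is judged:
By the outcome, as a careful person would: the job done as asked, in the order asked, and still so for the second after the job is handed in, with the robot touching nothing.
It also fails if it takes over 72 s, if anything falls off the work surface, if the arm or the gripper's body presses on something with over 40 N, if the wrist force passes 120 N, or if a joint passes its speed limit or range.

## Working session

There is one attempt and no reset: what is moved stays moved. The work goes in short steps, Python scripts to look and compute and a tool call to move; the robot and the scene stay as the last step left them, time stands still between calls to the robot, and variables do not carry over. Pictures are saved under pics/ and viewed, at most 10 in all, crops included, and the job is handed in when it is done.

Besides the shell and the picture viewer there is one more tool, called after "Request:" by a JSON object that holds its "name" and its "arguments". move_arm: Moves the arm, as the interface text tells. Its arguments: {"type":"object","properties":{"motion":{"type":"array","items":{"type":"array","items":{"type":"number","minimum":-1,"maximum":1}}}},"required":["motion"]}

```bash
mkdir -p pics; cat > h.py <<'E'
import numpy as np, cv2
from cell import arm, viewer, spotter
def snap(n):
    s=viewer.snapshot(n); return s
def save(s,f): cv2.imwrite('pics/'+f,s['image'][:,:,::-1])
def ray(s,u,v):
    M=np.array(s['cam_to_world']);d=np.linalg.inv(s['mtx'])@[u,v,1]
    return M[:3,3],M[:3,:3]@d
def at(s,u,v,z):
    o,d=ray(s,u,v);return o+d*(z-o[2])/d[2]
def proj(s,p):
    M=np.linalg.inv(s['cam_to_world']);q=M[:3,:3]@p+M[:3,3];q=s['mtx']@q;return q[:2]/q[2]
E
python3 - <<'E'
from h import *
a=snap('top');b=snap('side')
for s,n in((a,'top'),(b,'side')):
    cv2.imwrite(f'pics/{n}0.png',cv2.resize(s['image'][:,:,::-1],(800,600),interpolation=cv2.INTER_CUBIC))
    print(n,np.round(s['mtx'],1).tolist(),np.round(s['cam_to_world'],3).tolist())
    for l in ['lamp','lens','retaining_ring','pin_spanner']:
        for r in spotter.regions_of(l,n)[:3]:
            m=r['mask'];ys,xs=np.nonzero(m);e=r['extent']
            print(l,round(r['conf'],2),[round(float(x)) for x in e],xs.mean().round(1),ys.mean().round(1),np.round(at(s,xs.mean(),ys.mean(),{'lamp':75,'retaining_ring':16}.get(l,8))))
print(arm.get_state())
E
```

```text
top [[372.5, 0.0, 261.4], [0.0, 372.5, 192.5], [0.0, 0.0, 1.0]] [[-0.005, -0.997, 0.081, 456.134], [-1.0, 0.004, -0.013, 99.384], [0.013, -0.081, -0.997, 948.229], [0.0, 0.0, 0.0, 1.0]]
lamp 0.75 [252, 163, 296, 204] 271.6 183.3 [549.  64.  75.]
lamp 0.3 [191, 218, 218, 248] 203.3 232.0 [436. 224.  75.]
lens 0.8 [199, 164, 223, 190] 212.2 175.6 [576. 212.   8.]
lens 0.72 [238, 268, 259, 288] 248.0 277.9 [320. 122.   8.]
lens 0.32 [325, 152, 350, 207] 337.7 179.2 [ 566. -108.    8.]
retaining_ring 0.87 [185, 215, 218, 244] 203.1 231.7 [435. 232.  16.]
retaining_ring 0.41 [254, 163, 294, 201] 271.6 183.2 [556.  61.  16.]
pin_spanner 0.63 [322, 152, 348, 209] 337.8 178.2 [ 569. -108.    8.]
pin_spanner 0.4 [254, 164, 290, 202] 271.5 183.1 [557.  61.   8.]
side [[474.6, 0.0, 254.3], [0.0, 474.6, 196.2], [0.0, 0.0, 1.0]] [[0.996, 0.026, -0.081, 628.455], [0.083, -0.5, 0.862, -1060.377], [-0.018, -0.866, -0.5, 757.664], [0.0, 0.0, 0.0, 1.0]]
lamp 0.65 [251, 201, 282, 237] 265.2 215.8 [556.  14.  75.]
lamp 0.54 [222, 190, 242, 200] 232.5 195.6 [455. 118.  75.]
lens 0.76 [181, 210, 199, 223]
[... 313 characters left out ...]
': array([-1.35760619e+00,  3.50733162e-01,  1.65184432e+00, -6.75246413e-06,
        1.13903912e+00, -8.45946851e-02]), 'qvel': array([ 4.96502066e-04, -1.00407887e-03, -1.02903324e-03,  1.56026577e-03,
        4.81345850e-05,  1.61327181e-03]), 'joint_efforts': array([-3.76804064e-04, -4.96955502e+01, -2.85335058e+01,  6.98845019e-02,
        2.23672885e-02, -2.51917987e-05]), 'tool_pos': array([ 161.39305744, -525.76568916,  226.59751474]), 'orientation': array([-3.14156827e+00,  4.08699488e-06,  2.97787651e-01]), 'contact_force': array([ 0.72073182, -0.21317778, -0.24363142]), 'ft_torque': array([0.05146384, 0.01312054, 0.03473992]), 'gripper_force': 0.0, 'finger_gap': 92.97226487253683}
```

View pics/top0.png

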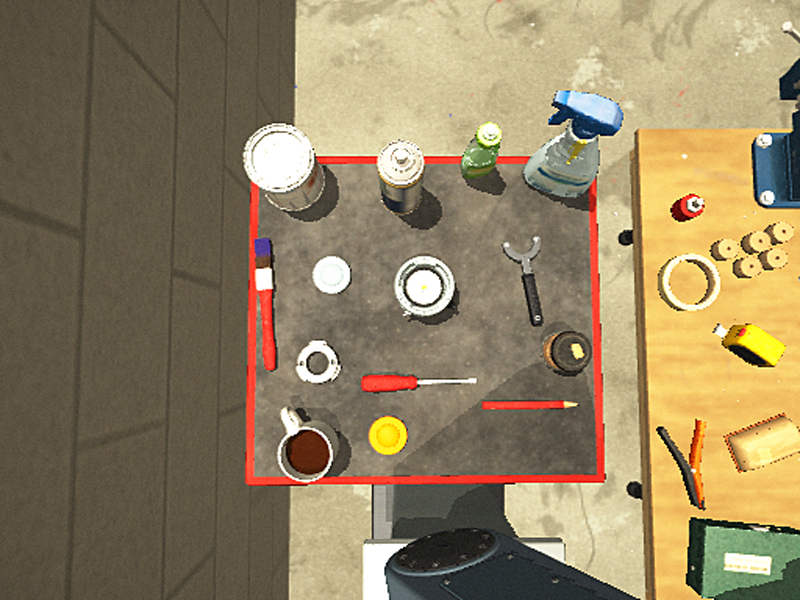

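View pics/side0.png

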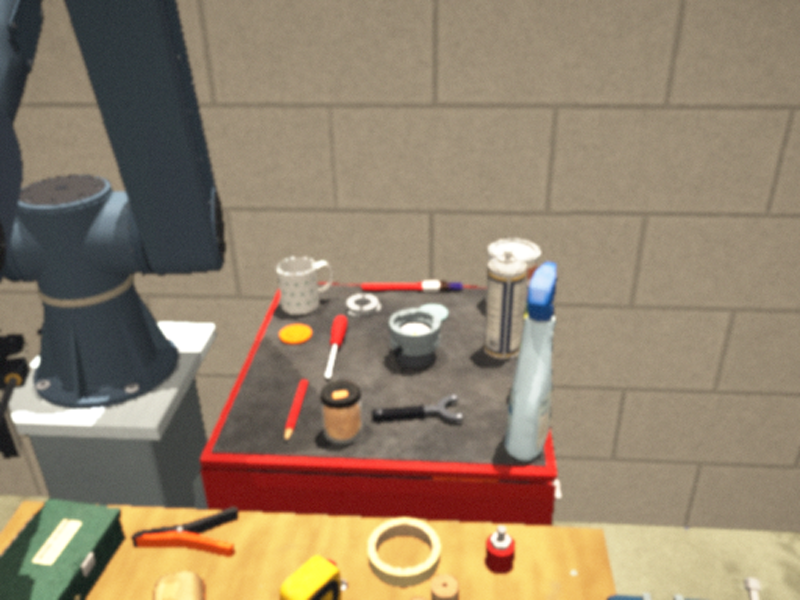

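The top view shows the clear lens at (332,274), the ring at (318,362), the lamp at (424,288) and the spanner from its fork at (522,245) to its handle end at (536,322). The orange decoy is at (388,435). Those are in the 800x600 picture, so the scale is 1.5625. The side view agrees. Next I'll zoom in for angles.

```bash
python3 - <<'E'
from h import *
a=snap('top');b=snap('side')
def crop(s,cx,cy,h):
    M=np.float32([[260/(2*h),0,130-cx*260/(2*h)],[0,260/(2*h),130-cy*260/(2*h)]])
    c=cv2.warpAffine(s['image'][:,:,::-1],M,(260,260),flags=cv2.INTER_CUBIC)
    return c
A=[crop(a,271.5,183,22),crop(a,203.3,231.7,18),crop(a,336,179,30)]
B=[crop(a,212,175.5,18),crop(b,265,211,22),crop(b,231.5,195.5,18)]
cv2.imwrite('pics/crops.png',np.vstack([np.hstack(A),np.hstack(B)]))
E
```

```text
(no output)
```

View pics/crops.png

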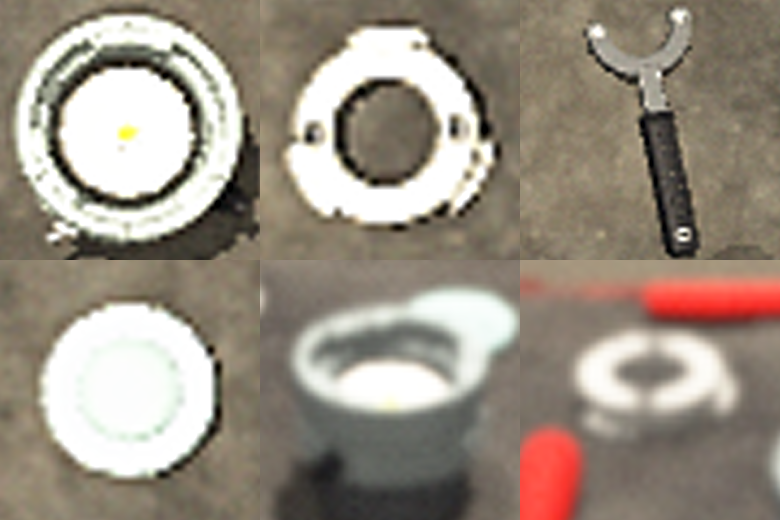

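The crops show the ring's holes at local (55,132) and (199,127), with one lug pointing up. That puts the ring's x axis near world +x, at about +2°. The lamp's gaps need a closer look.

```bash
python3 - <<'E'
from h import *
a=snap('top');b=snap('side')
def crop(s,cx,cy,h,n=400):
    k=n/(2*h)
    M=np.float32([[k,0,n/2-cx*k],[0,k,n/2-cy*k]])
    c=cv2.warpAffine(s['image'][:,:,::-1],M,(n,n),flags=cv2.INTER_CUBIC).astype(float)
    return c
A=np.clip((crop(a,271.5,183,20)-90)*255/165,0,255)
B=np.clip((crop(b,265,207,17)-50)*1.8,0,255)
# polar of the top view using world coords at z=75
c=at(a,271.5,183,75); 
# rim centre: fit circle to lamp mask
r=[r for r in spotter.regions_of('lamp','top')][0]
print(r['conf'],r['extent'])
g=a['image'].astype(float).mean(2)
th=np.radians(np.arange(0,360,360/800));rr=np.arange(24,50,.25)
def polar(c):
    P=np.array([[ [c[0]+q*np.cos(t),c[1]+q*np.sin(t),75] for t in th] for q in rr])
    M=np.linalg.inv(a['cam_to_world']);Q=(P@M[:3,:3].T+M[:3,3])@a['mtx'].T;uv=(Q[...,:2]/Q[...,2:]).astype(np.float32)
    return cv2.remap(a['image'][:,:,::-1],uv,None,cv2.INTER_CUBIC).astype(float)
im=polar(c)
im=np.clip((cv2.resize(im,(800,200),interpolation=cv2.INTER_CUBIC)-60)*1.3,0,255)
cv2.imwrite('pics/lampz.png',np.vstack([np.hstack([A,B]),im]))
print(c)
E
```

```text
Traceback (most recent call last):
IndexError: list index out of range
```

```bash
cat > lampz.py <<'E'
from h import *
a=snap('top');b=snap('side')
def crop(s,cx,cy,h,n=400):
    k=n/(2*h)
    M=np.float32([[k,0,n/2-cx*k],[0,k,n/2-cy*k]])
    return cv2.warpAffine(s['image'][:,:,::-1],M,(n,n),flags=cv2.INTER_CUBIC).astype(float)
A=np.clip((crop(a,271.5,183,20)-90)*255/165,0,255)
B=np.clip((crop(b,265,207,17)-50)*1.8,0,255)
th=np.radians(np.arange(0,360,360/800));rr=np.arange(24,50,.25)
def polar(c):
    P=np.array([[ [c[0]+q*np.cos(t),c[1]+q*np.sin(t),75] for t in th] for q in rr])
    M=np.linalg.inv(a['cam_to_world']);Q=(P@M[:3,:3].T+M[:3,3])@a['mtx'].T;uv=(Q[...,:2]/Q[...,2:]).astype(np.float32)
    return cv2.remap(a['image'][:,:,::-1],uv,None,cv2.INTER_CUBIC).astype(float)
u0=271.5-200*.1+129*40/260*44/40-0 # unused
# rim edge: brightness drop, search radially per image direction for sub-pixel circle fit
g=cv2.GaussianBlur(a['image'].astype(np.float32).mean(2),(0,0),.7)
cu=np.array([271.5,183.]);
for it in range(3):
    pts=[]
    for t in np.radians(np.arange(0,360,5)):
        R=np.arange(15,24,.1);x=(cu[0]+R*np.cos(t)).astype(np.float32);y=(cu[1]+R*np.sin(t)).astype(np.float32)
        v=cv2.remap(g,x[None],y[None],cv2.INTER_LINEAR)[0]
        d=np.diff(v);i=d.argmin();pts.append((x[i],y[i],R[i]))
    pts=np.array(pts);ok=abs(pts[:,2]-np.median(pts[:,2]))<1.2;p=pts[ok]
    s=np.linalg.lstsq(np.c_[2*p[:,:2],np.ones(len(p))],(p[:,:2]**2).sum(1),rcond=None)[0];cu=s[:2]
print('rim fit',cu,np.sqrt(s[2]+cu@cu),ok.sum())
c=at(a,*cu,75);print(c)
im=np.clip((cv2.resize(polar(c),(800,200),interpolation=cv2.INTER_CUBIC)-60)*1.3,0,255)
cv2.imwrite('pics/lampz.png',np.vstack([np.hstack([A,B]),im]))
E
python3 lampz.py
```

```text
rim fit [271.20193404 182.51389631] 18.976857810131342 70
[550.93797225  64.6234913   75.        ][ WARN:0@7.908] global loadsave.cpp:1063 imwrite_ Unsupported depth image for selected encoder is fallbacked to CV_8U.
```

View pics/lampz.png

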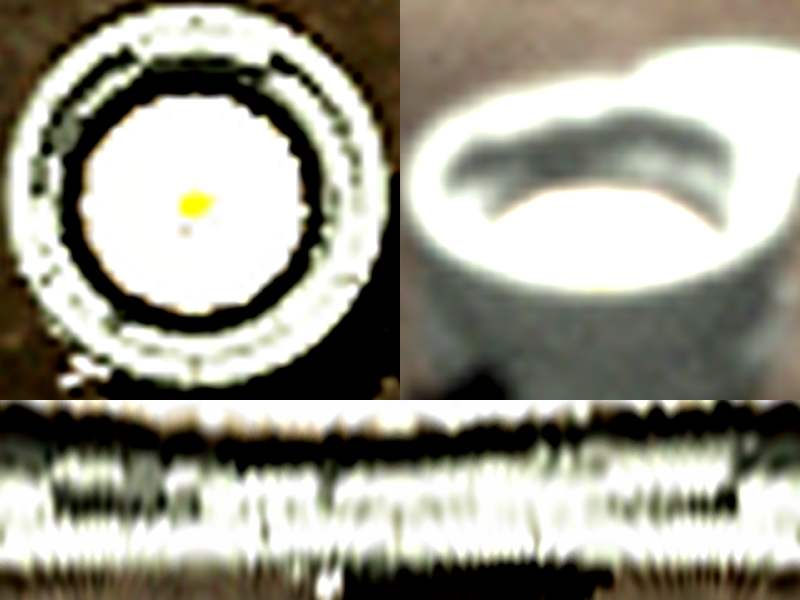

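The rim fit gives the lamp at about (551, 65). Its gap edges (polar columns 50 and 735) and the lock dot at the top put the lamp's x axis at about 58° (mod 120). Plan: squeeze the lens at two yaws, back off and take a picture, which gives a check on the camera offset.

```bash
cat >> h.py <<'E'
def circ(s,cu,r0,z,rng=2.5,sgn=-1):
    g=cv2.GaussianBlur(s['image'].astype(np.float32).mean(2),(0,0),.7);cu=np.array(cu,float)
    for it in range(4):
        p=[]
        for t in np.radians(np.arange(0,360,5)):
            R=np.arange(r0-rng,r0+rng,.1);x=(cu[0]+R*np.cos(t)).astype(np.float32);y=(cu[1]+R*np.sin(t)).astype(np.float32)
            v=cv2.remap(g,x[None],y[None],cv2.INTER_LINEAR)[0];i=(sgn*np.diff(v)).argmax();p.append((x[i],y[i],R[i]))
        p=np.array(p);p=p[abs(p[:,2]-np.median(p[:,2]))<.8]
        q=np.linalg.lstsq(np.c_[2*p[:,:2],np.ones(len(p))],(p[:,:2]**2).sum(1),rcond=None)[0];cu=q[:2]
    return cu,np.sqrt(q[2]+cu@cu),at(s,*cu,z)
from scipy.spatial.transform import Rotation as Ro
def go(x,y,z,yaw):
    st=arm.get_state();R=Ro.from_euler('xyz',st['orientation']);D=Ro.from_euler('xyz',[np.pi,0,np.radians(yaw)])
    d=R.inv().apply(np.array([x,y,z])-st['tool_pos'])/1000;w=(R.inv()*D).as_rotvec()/(np.pi/2)
    print('t',round(st['time_s'],2),'row',np.round(w,4).tolist(),np.round(d,4).tolist(),'gap',round(st['finger_gap'],1))
E
python3 - <<'E'
from h import *
a=snap('top')
print('lens',circ(a,(212.2,175.6),12,6))
print('ring in',circ(a,(203.3+(387-260-130)/7.22,231.7+(132-130)/7.22),7.7,16,1.8,1))
f=lambda x,y:(203.3+(x-130)/7.222,231.7+(y-130)/7.222)
h1=at(a,*f(55,132),16);h2=at(a,*f(199,127),16);print('holes',h1,h2,np.linalg.norm(h1-h2),(h1+h2)/2)
k=260/60;f=lambda x,y:(336+(x-130)/k,179+(y-130)/k)
pa=at(a,*f(77,33),14);pb=at(a,*f(160,16),14);he=at(a,*f(162,247),16);hf=at(a,*f(135,112),16)
print('pins',pa,pb,np.linalg.norm(pa-pb),(pa+pb)/2,'handle',he,hf)
d=(pa-pb);print('yaw pins',np.degrees(np.arctan2(-d[0],d[1])),'yaw handle',np.degrees(np.arctan2(hf[1]-he[1],hf[0]-he[0])))
l=np.array([576,212]);go(575,212,120,0)
E
```

```text
lens (array([211.75306883, 175.50587288]), np.float64(11.838050391093509), array([576.92603314, 213.01135703,   6.        ]))
ring in (array([202.55558833, 231.93930979]), np.float64(7.338567897314043), array([434.49970736, 233.82552973,  16.        ]))
holes [434.53761541 257.72622576  16.        ] [435.97895103 208.28406884  16.        ] 49.46316133802928 [435.25828322 233.0051473   16.        ]
pins [623.25238101 -71.97577669  14.        ] [ 633.21082014 -121.04014557   14.        ] 50.06478606893388 [628.23160058 -96.50796113  14.        ] handle [ 497.35884798 -118.60889695   16.        ] [ 576.1982252  -104.63774179   16.        ]
yaw pins 11.47328738894005 yaw handle 10.049080801155176
t 0.9 row [-0.0, 0.0, 0.1896] [0.6119, -0.5839, 0.1066] gap 93.1
```

Request:
{"name": "move_arm", "arguments": {"motion": [[0,0,0.19,0.614,-0.585,0.05,-1],[0,0,0.19,0.614,-0.585,0.05,-1],[0,0,0.19,0.614,-0.585,0.05,-1],[0,0,0.19,0.614,-0.585,0.05,-1],[0,0,0.19,0.614,-0.585,0.05,-1],[0,0,0.19,0.614,-0.585,0.05,-1],[0,0,0.19,0.614,-0.585,0.05,-1],[0,0,0.19,0.614,-0.585,0.05,-1],[0,0,0.19,0.614,-0.585,0.05,-1],[0,0,0.19,0.614,-0.585,0.05,-1]]}}

```text
time_s: 1.9
tool_pos: [406.4, -89.0, 197.5]
orientation: [3.141, -0.001, -0.001]
contact_force: [0.4, -2.0, 0.7]
finger_gap: 93.0
gripper_force: 0.0
```

```bash
python3 -c "
from h import *
go(577,213,110,0)"
```

```text
t 1.9 row [0.0002, -0.0006, -0.0005] [0.1703, -0.3022, 0.0875] gap 93.0
```

Request:
{"name": "move_arm", "arguments": {"motion": [[0,0,0,0.17,-0.302,0.05,-1],[0,0,0,0.17,-0.302,0.05,-1],[0,0,0,0.17,-0.302,0.05,-1],[0,0,0,0.17,-0.302,0.05,-1],[0,0,0,0.17,-0.302,0.05,-1],[0,0,0,0.17,-0.302,0.05,-1],[0,0,0,0.17,-0.302,0.087,-1],[0,0,0,0.17,-0.302,0.087,-1],[0,0,0,0.17,-0.302,0.087,-1]]}}

```text
time_s: 2.8
tool_pos: [575.1, 211.6, 108.3]
orientation: [3.141, 0.003, 0.001]
contact_force: [-0.2, -1.0, -0.6]
finger_gap: 93.0
gripper_force: 0.0
```

```bash
python3 -c "
from h import *
go(577,213,12,0)"
```

```text
t 2.8 row [0.0006, 0.002, 0.0006] [0.0022, -0.0015, 0.0963] gap 93.0
```

Request:
{"name": "move_arm", "arguments": {"motion": [[0,0,0,0.002,-0.0015,0.05,-1],[0,0,0,0.002,-0.0015,0.096,-1],[0,0,0,0.002,-0.0015,0.096,-1],[0,0,0,0.002,-0.0015,0.096,-1],[0,0,0,0.002,-0.0015,0.096,1],[0,0,0,0.002,-0.0015,0.096,1],[0,0,0,0.002,-0.0015,0.096,1],[0,0,0,0.002,-0.0015,0.096,1],[0,0,0,0.002,-0.0015,0.096,1],[0,0,0,0.002,-0.0015,0.096,1]]}}

```text
time_s: 3.8
tool_pos: [577.9, 212.4, 14.6]
orientation: [-3.142, -0.0, -0.001]
contact_force: [-1.1, -1.4, 3.6]
finger_gap: 57.8
gripper_force: 30.0
```

```bash
python3 -c "
from h import *
go(577,213,12,0)
print(arm.get_state()['joints'])"
```

```text
t 3.8 row [-0.0, -0.0002, -0.0003] [-0.0009, -0.0006, 0.0026] gap 57.8
[ 2.76649292e-01  7.39853949e-01  1.60266820e+00 -9.75959334e-05
  7.98808686e-01  1.84805724e+00]
```

Request:
{"name": "move_arm", "arguments": {"motion": [[0,0,0,0,0,0,-0.8],[0,0,0,0,0,0,-0.8],[0,0,0,0,0,0,-0.8],[0,0,0,0,0,0,-0.8],[0,0,-0.3,0,0,0.003,-0.8],[0,0,-0.6,0,0,0.003,-0.8],[0,0,-1,0,0,0.003,-0.8],[0,0,-1,0,0,0.003,-0.8],[0,0,-1,0,0,0.003,-0.8],[0,0,-1,0,0,0.003,-0.8]]}}

```text
time_s: 4.8
tool_pos: [577.8, 212.4, 11.2]
orientation: [-3.142, 0.0, 0.906]
contact_force: [-0.1, 0.3, -0.0]
finger_gap: 84.1
gripper_force: 0.0
```

```bash
python3 -c "
from h import *
go(577.4,212.4,11.5,90)"
```

```text
t 4.8 row [-0.0001, 0.0, -0.4235] [-0.0002, -0.0003, -0.0003] gap 84.1
```

Request:
{"name": "move_arm", "arguments": {"motion": [[0,0,-0.424,0,0,0,-0.8],[0,0,-0.424,0,0,0,-0.8],[0,0,-0.424,0,0,0,-0.8],[0,0,-0.424,0,0,0,-0.8],[0,0,-0.424,0,0,0,-0.8],[0,0,-0.424,0,0,0,1],[0,0,-0.424,0,0,0,1],[0,0,-0.424,0,0,0,1],[0,0,-0.424,0,0,0,1],[0,0,-0.424,0,0,0,1]]}}

```text
time_s: 5.8
tool_pos: [577.8, 212.4, 11.2]
orientation: [3.142, -0.0, 1.565]
contact_force: [0.8, 0.8, -0.6]
finger_gap: 58.8
gripper_force: 30.0
```

Request:
{"name": "move_arm", "arguments": {"motion": [[0,0,0,0,0,0,-0.8],[0,0,0,0,0,0,-0.8],[0,0,0,0,0,0,-0.8],[0,0,0,0,0,-0.1,-0.8],[0,0,0,0,0,-0.1,-0.8],[0,0,0,-0.2,-0.2,-0.12,-0.8],[0,0,0,-0.3,-0.25,-0.12,-0.8],[0,0,0,-0.3,-0.25,-0.12,-0.8],[0,0,0,-0.3,-0.25,-0.12,-0.8],[0,0,0,-0.3,-0.25,-0.12,-0.8]]}}

```text
time_s: 6.8
tool_pos: [414.2, 21.8, 124.6]
orientation: [3.141, 0.0, 1.566]
contact_force: [1.2, -1.3, 0.2]
finger_gap: 83.8
gripper_force: 0.0
```

```bash
python3 -c "
from h import *
a=snap('top')
print('lens',circ(a,(211.8,175.5),11.9,6))
print('lamp',circ(a,(271.2,182.5),19,75))
print('ring',circ(a,(202.55,231.94),7.4,16,1.8,1))
cv2.imwrite('pics/top1.png',a['image'][:,:,::-1])
go(577.8,212.4,80,90)
print(arm.get_state()['tool_pos'])
"
```

```text
lens (array([211.4662364 , 175.43533558]), np.float64(11.841785392314575), array([577.10930532, 213.74073739,   6.        ]))
lamp (array([271.07966758, 182.41634865]), np.float64(18.884559322702696), array([551.17038816,  64.9102647 ,  75.        ]))
ring (array([202.61726528, 231.97053546]), np.float64(7.335644135016375), array([434.42168323, 233.67197574,  16.        ]))
t 6.85 row [-0.0024, 0.0005, -0.0037] [0.1948, 0.1671, 0.0434] gap 83.8
[409.76530675  18.56492438 124.15198837]
```

View pics/top1.png

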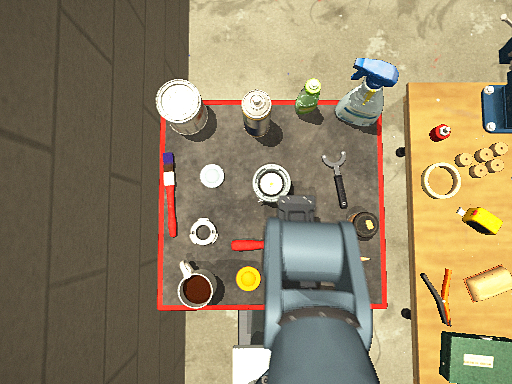

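The picture shows the lens clear of the arm at (211,175), the lamp at (271,182) and the ring at (203,232). The lens is truly at (577.8, 212.4) but the image says (577.1, 213.7), so the camera offset is (+0.7, −1.3). Now I'll grip the lens.

Request:
{"name": "move_arm", "arguments": {"motion": [[0,0,0,0.195,0.167,0.03,-0.8],[0,0,0,0.195,0.167,0.03,-0.8],[0,0,0,0.195,0.167,0.03,-0.8],[0,0,0,0.195,0.167,0.03,-0.8],[0,0,0,0.195,0.167,0.03,-0.8],[0,0,0,0.195,0.167,0.03,-0.8],[0,0,0,0.195,0.167,0.03,-0.8],[0,0,0,0.195,0.167,0.03,-0.8]]}}

```text
time_s: 7.65
tool_pos: [582.9, 216.1, 94.3]
orientation: [-3.141, 0.0, 1.565]
contact_force: [-0.0, -0.0, -0.7]
finger_gap: 83.4
gripper_force: 0.0
```

```bash
python3 -c "
from h import *
go(577.8,212.4,12,90)
"
```

```text
t 7.65 row [-0.0007, 0.0003, -0.0036] [-0.0037, -0.005, 0.0823] gap 83.4
```

Request:
{"name": "move_arm", "arguments": {"motion": [[0,0,-0.004,-0.004,-0.005,0.04,-0.8],[0,0,-0.004,-0.004,-0.005,0.082,-0.8],[0,0,-0.004,-0.004,-0.005,0.082,-0.8],[0,0,-0.004,-0.004,-0.005,0.082,-0.8],[0,0,-0.004,-0.004,-0.005,0.082,1],[0,0,-0.004,-0.004,-0.005,0.082,1],[0,0,-0.004,-0.004,-0.005,0.082,1],[0,0,-0.004,-0.004,-0.005,0.082,1],[0,0,-0.004,-0.004,-0.005,0.082,1],[0,0,-0.004,-0.004,-0.005,-0.05,1]]}}

```text
time_s: 8.65
tool_pos: [575.1, 211.9, 57.4]
orientation: [-3.131, 0.003, 1.572]
contact_force: [0.2, 0.3, -0.2]
finger_gap: 58.2
gripper_force: 30.0
```

```bash
python3 -c "
from h import *
print(arm.get_state()['tool_pos'])
go(551.8,63.6,100,90)
"
```

```text
[575.14969146 211.91656664  57.35161651]
t 8.65 row [-0.0067, 0.0019, 0.0005] [-0.1484, -0.0239, -0.042] gap 58.2
```

Request:
{"name": "move_arm", "arguments": {"motion": [[0,0,0,0,0,-0.05,1],[0,0,0,-0.05,-0.009,-0.05,1],[0,0,0,-0.1,-0.018,-0.05,1],[0,0,0,-0.148,-0.026,-0.05,1],[0,0,0,-0.148,-0.026,-0.05,1],[0,0,0,-0.148,-0.026,-0.05,1],[0,0,0,-0.148,-0.026,-0.05,1]]}}

```text
time_s: 9.35
tool_pos: [553.0, 65.8, 112.4]
orientation: [3.141, -0.0, 1.572]
contact_force: [-0.7, 0.3, -1.2]
finger_gap: 57.9
gripper_force: 30.0
```

```bash
python3 -c "
from h import *
print(arm.get_state()['tool_pos'])
go(551.8,63.6,86,90)
b=snap('side');c=b['image'][160:260,200:330,::-1]
cv2.imwrite('pics/s1.png',cv2.resize(c,None,fx=5,fy=5,interpolation=cv2.INTER_CUBIC))
"
```

```text
[553.04161849  65.7987567  112.37458884]
t 9.35 row [0.0001, -0.0001, 0.0009] [-0.0022, -0.0012, 0.0264] gap 57.9
```

View pics/s1.png

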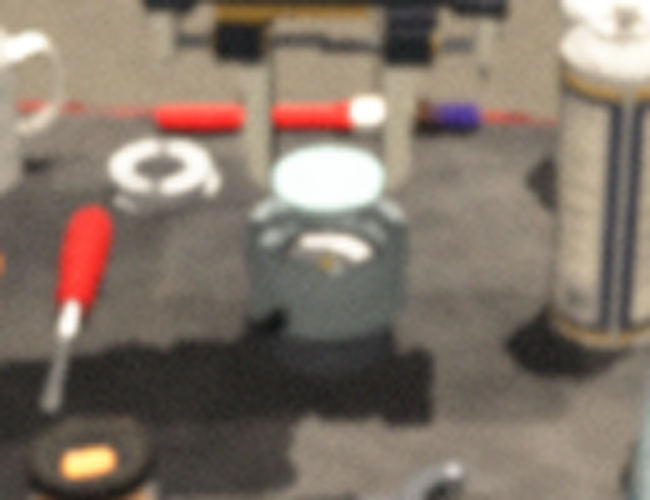

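The side view shows the lens level in the fingers, its column (328) centred over the lamp (327). Lower and drop it.

Request:
{"name": "move_arm", "arguments": {"motion": [[0,0,0,-0.002,-0.001,0.015,1],[0,0,0,-0.002,-0.001,0.027,1],[0,0,0,-0.002,-0.001,0.027,1],[0,0,0,-0.002,-0.001,0.027,1],[0,0,0,-0.002,-0.001,0.027,1]]}}

```text
time_s: 9.9
tool_pos: [552.2, 63.3, 85.8]
orientation: [3.141, -0.0, 1.572]
contact_force: [-0.5, -0.6, -1.0]
finger_gap: 58.3
gripper_force: 30.0
```

```bash
python3 -c "
from h import *
print(arm.get_state()['tool_pos'],arm.get_state()['contact_force'])
go(551.8,63.6,85,90)
"
```

```text
[552.16453445  63.25757806  85.81626616] [-0.45310363 -0.55139571 -0.9708656 ]
t 9.9 row [0.0004, -0.0, 0.0008] [0.0003, -0.0004, 0.0008] gap 58.3
```

Request:
{"name": "move_arm", "arguments": {"motion": [[0,0,0,0,0,0,-0.8],[0,0,0,0,0,0,-0.8],[0,0,0,0,0,0,-0.8],[0,0,0,0,0,-0.05,-0.8],[0,0,0.1,0.02,-0.01,-0.05,-0.8],[0,0,0.2,0.06,-0.04,-0.05,-0.8],[0,0,0.4,0.1,-0.07,-0.05,-0.8],[0,0,0.6,0.169,-0.1167,-0.05,-0.8],[0,0,0.8,0.169,-0.1167,-0.05,-0.8],[0,0,1,0.169,-0.1167,-0.05,-0.8]]}}

```text
time_s: 10.9
tool_pos: [432.7, 234.5, 135.6]
orientation: [-3.141, 0.0, 0.712]
contact_force: [1.3, -0.1, -0.1]
finger_gap: 83.7
gripper_force: 0.0
```

Request:
{"name": "move_arm", "arguments": {"motion": [[0,0,0,0,0,0,-0.8],[0,0,0,0,0,0,-0.8]]}}

```text
time_s: 11.1
tool_pos: [435.3, 231.6, 135.6]
orientation: [3.141, -0.0, 0.719]
contact_force: [0.3, 0.2, 0.5]
finger_gap: 83.8
gripper_force: 0.0
```

```bash
python3 -c "
from h import *
a=snap('top')
print('lamp',circ(a,(271.2,182.5),19,75),'lens',circ(a,(271.2,182.5),12,66))
s=b=snap('side')
k=20
def crop(s,cx,cy,h,n=400):
    k=n/(2*h);M=np.float32([[k,0,n/2-cx*k],[0,k,n/2-cy*k]])
    return cv2.warpAffine(s['image'][:,:,::-1],M,(n,n),flags=cv2.INTER_CUBIC)
cv2.imwrite('pics/l2.png',np.hstack([crop(a,271.2,182.5,22),crop(b,265,207,22)]))
print(arm.get_state()['tool_pos'])
go(435.5,232.2,20,0)
"
```

```text
lamp (array([271.19454742, 182.41222932]), np.float64(18.9481576497658), array([551.17912871,  64.63915317,  75.        ])) lens (array([271.18129725, 182.78687357]), np.float64(12.318541137206374), array([551.26131932,  64.31920253,  66.        ]))
[435.51752176 231.25758634 135.44982549]
t 11.2 row [0.0, -0.0001, 0.4563] [0.0006, -0.0007, 0.1154] gap 83.6
```

View pics/l2.png

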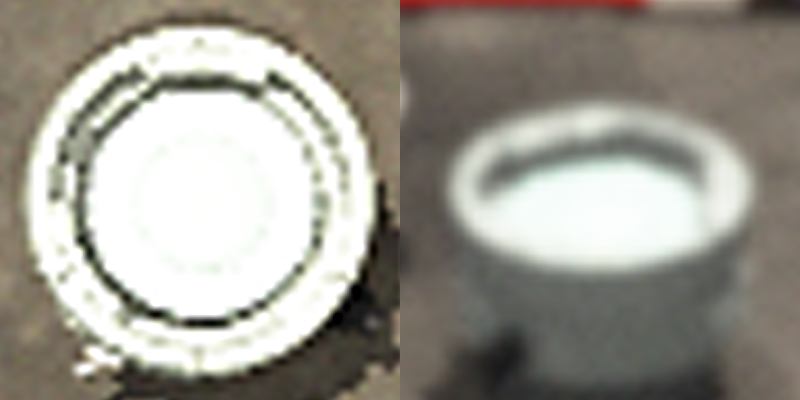

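Top and side both show the lens seated concentric in the cell, with a lug's edges at (140,75) and (270,80). That puts the lamp phase at about 57.7°. Now the ring.

Request:
{"name": "move_arm", "arguments": {"motion": [[0,0,0.456,0.0005,-0.0005,0.05,-0.8],[0,0,0.456,0.0005,-0.0005,0.08,-0.8],[0,0,0.456,0.0005,-0.0005,0.08,-0.8],[0,0,0.456,0.0005,-0.0005,0.08,-0.8],[0,0,0.456,0.0005,-0.0005,0.08,-0.8],[0,0,0.456,0.0005,-0.0005,0.115,-0.8],[0,0,0.456,0.0005,-0.0005,0.115,-0.8],[0,0,0.456,0.0005,-0.0005,0.115,-0.8]]}}

```text
time_s: 12.0
tool_pos: [435.1, 232.0, 20.5]
orientation: [3.141, 0.001, -0.001]
contact_force: [-0.2, 0.4, 0.2]
finger_gap: 83.9
gripper_force: 0.0
```

```bash
python3 -c "
from h import *
print(arm.get_state()['tool_pos'],arm.get_state()['contact_force'])
go(435.5,232.2,20,0)
"
```

```text
[435.07417623 232.01746524  20.48102808] [-0.22579371  0.40916298  0.22824667]
t 12.0 row [0.0004, 0.0009, -0.0007] [0.0004, -0.0002, 0.0005] gap 83.9
```

Request:
{"name": "move_arm", "arguments": {"motion": [[0,0,0,0.0004,0,0,1],[0,0,0,0.0004,0,0,1],[0,0,0,0.0004,0,0,1],[0,0,0,0.0004,0,0,1],[0,0,0,0.0004,0,0,1],[0,0,0,0.0004,0,-0.05,1],[0,0,0,0.0004,0,-0.1,1],[0,0,0,0.0004,0,-0.11,1],[0,0,0,0.0004,0,-0.11,1]]}}

```text
time_s: 12.9
tool_pos: [436.1, 232.9, 131.8]
orientation: [-3.14, -0.003, -0.002]
contact_force: [-0.0, -0.2, -1.3]
finger_gap: 60.3
gripper_force: 30.0
```

```bash
python3 -c "
from h import *
print(arm.get_state()['tool_pos'],arm.get_state()['contact_force'])
go(551.8,63.6,125,56)
"
```

```text
[436.11365969 232.88035714 131.76698897] [-0.04592179 -0.19954526 -1.2886103 ]
t 12.9 row [0.0002, -0.0022, -0.6234] [0.116, 0.1691, 0.0069] gap 60.3
```

Request:
{"name": "move_arm", "arguments": {"motion": [[0,0,-0.622,0.1163,0.1686,0,1],[0,0,-0.622,0.1163,0.1686,0,1],[0,0,-0.622,0.1163,0.1686,0,1],[0,0,-0.622,0.1163,0.1686,0,1],[0,0,-0.622,0.1163,0.1686,0,1],[0,0,-0.622,0.1163,0.1686,0,1],[0,0,-0.622,0.1163,0.1686,0,1],[0,0,-0.622,0.1163,0.1686,0,1],[0,0,-0.622,0.1163,0.1686,0,1],[0,0,-0.622,0.1163,0.1686,0,1]]}}

```text
time_s: 13.9
tool_pos: [551.0, 63.9, 129.6]
orientation: [-3.141, 0.001, 0.972]
contact_force: [0.1, -0.5, -0.7]
finger_gap: 60.1
gripper_force: 30.0
```

```bash
python3 -c "
from h import *
print(arm.get_state()['tool_pos'],arm.get_state()['contact_force'])
go(551.8,63.6,100,56.3)
b=snap('side');c=b['image'][160:260,200:330,::-1]
cv2.imwrite('pics/s2.png',cv2.resize(c,None,fx=5,fy=5,interpolation=cv2.INTER_CUBIC))
"
```

```text
[551.02447     63.8884129  129.63748423] [ 0.05109147 -0.47199556 -0.7468366 ]
t 13.9 row [-0.0006, 0.0005, -0.0064] [0.0002, 0.0008, 0.0296] gap 60.1
```

View pics/s2.png

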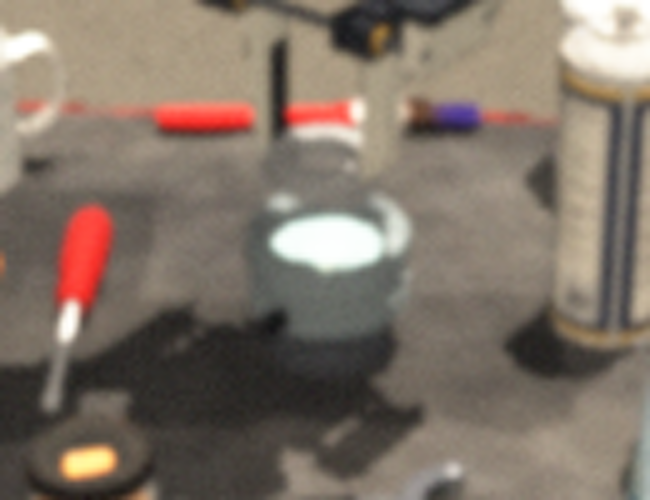

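Request:
{"name": "move_arm", "arguments": {"motion": [[0,0,-0.006,0,0.0008,0.03,1],[0,0,-0.006,0,0.0008,0.03,1],[0,0,-0.006,0,0.0008,0.033,1],[0,0,-0.006,0,0.0008,0.036,1],[0,0,-0.006,0,0.0008,0.039,1],[0,0,-0.006,0,0.0008,0.039,1]]}}

```text
time_s: 14.55
tool_pos: [552.1, 63.3, 91.6]
orientation: [3.141, -0.0, 0.984]
contact_force: [-0.4, 0.3, -0.6]
finger_gap: 59.6
gripper_force: 30.0
```

```bash
python3 -c "
from h import *
print(arm.get_state()['tool_pos'],arm.get_state()['contact_force'],arm.get_state()['ft_torque'])
go(551.8,63.6,85,56.3)
"
```

```text
[552.12829101  63.28755681  91.55370516] [-0.40945746  0.32391429 -0.55413614] [-0.00492402 -0.01765362 -0.04447806]
t 14.55 row [0.0001, -0.0001, 0.0011] [0.0001, -0.0004, 0.0066] gap 59.6
```

Request:
{"name": "move_arm", "arguments": {"motion": [[0,0,0,0,-0.0003,0.002,1],[0,0,0,0,-0.0003,0.004,1],[0,0,0,0,-0.0003,0.006,1],[0,0,0,0,-0.0003,0.006,1]]}}

```text
time_s: 14.95
tool_pos: [551.7, 63.4, 85.1]
orientation: [-3.141, 0.0, 0.984]
contact_force: [0.2, 0.5, -0.5]
finger_gap: 59.7
gripper_force: 30.0
```

Request:
{"name": "move_arm", "arguments": {"motion": [[0,0,0,0,0,0,-0.8],[0,0,0,0,0,0,-0.8],[0,0,0,0,0,0,-0.8],[0,0,0,0,0,-0.03,-0.8],[0,0,0,0,0,-0.06,-0.8],[0,0,0.5,-0.147,0.0966,-0.06,-0.5],[0,0,0.507,-0.147,0.0966,-0.06,-0.2],[0,0,0.507,-0.147,0.0966,-0.06,-0.2],[0,0,0.507,-0.147,0.0966,-0.06,-0.2],[0,0,0.507,-0.147,0.0966,-0.06,-0.2]]}}

```text
time_s: 15.95
tool_pos: [550.9, -115.7, 145.6]
orientation: [3.141, -0.0, 0.225]
contact_force: [-0.3, -0.1, -0.5]
finger_gap: 56.2
gripper_force: 0.0
```

Request:
{"name": "move_arm", "arguments": {"motion": [[0,0,0.06,0,0,0,-0.2],[0,0,0.06,0,0,0,-0.2]]}}

```text
time_s: 16.15
tool_pos: [550.9, -112.7, 145.5]
orientation: [3.142, -0.0, 0.138]
contact_force: [-0.6, -0.3, -0.2]
finger_gap: 55.5
gripper_force: 0.0
```

```bash
python3 -c "
from h import *
a=snap('top')
def crop(s,cx,cy,h,n=400):
    k=n/(2*h);M=np.float32([[k,0,n/2-cx*k],[0,k,n/2-cy*k]])
    return cv2.warpAffine(s['image'][:,:,::-1],M,(n,n),flags=cv2.INTER_CUBIC)
b=snap('side')
c=np.clip((crop(a,271.2,182.5,20).astype(float)-100)*1.64,0,255).astype(np.uint8)
cv2.imwrite('pics/l3.png',np.hstack([c,crop(b,265,207,22)]))
print('ring in',circ(a,(271.2,182.5),8.2,80,1.8,1))
print(arm.get_state()['tool_pos'])
go(550.3,-112.8,10,10.8)
"
```

```text
ring in (array([271.49630031, 182.37937832]), np.float64(8.278213978113422), array([550.70968363,  64.12965714,  80.        ]))
[ 550.97819744 -112.3491134   145.48150039]
t 16.25 row [0.0, -0.0, -0.0287] [-0.0007, 0.0003, 0.1355] gap 55.9
```

View pics/l3.png

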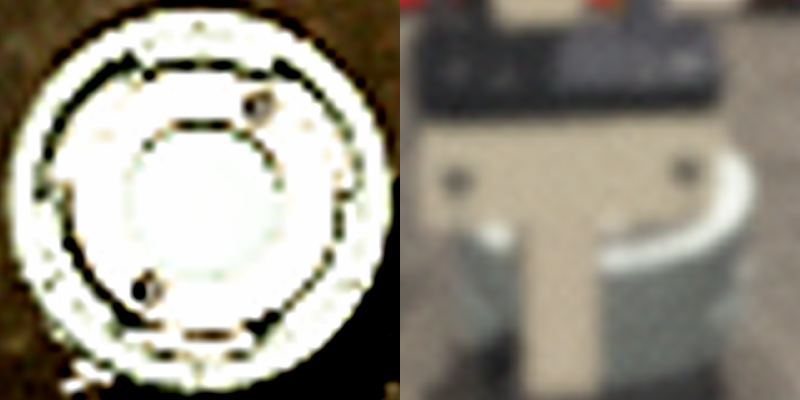

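The top view shows the ring seated, its holes at (258,105) and (148,289). The ring centre is at about (551.5, 63) with its x axis at about 59°. In the side view the arm covers part of the lamp. Now the spanner.

Request:
{"name": "move_arm", "arguments": {"motion": [[0,0,-0.029,-0.0007,0.0003,0.05,-0.2],[0,0,-0.029,-0.0007,0.0003,0.1,-0.2],[0,0,-0.029,-0.0007,0.0003,0.12,-0.2],[0,0,-0.029,-0.0007,0.0003,0.135,-0.2],[0,0,-0.029,-0.0007,0.0003,0.135,-0.2],[0,0,-0.029,-0.0007,0.0003,0.135,-0.2]]}}

```text
time_s: 16.85
tool_pos: [550.9, -112.8, 10.9]
orientation: [3.141, -0.001, 0.187]
contact_force: [-0.0, 0.5, 0.5]
finger_gap: 55.5
gripper_force: 0.0
```

```bash
python3 -c "
from h import *
print(arm.get_state()['tool_pos'],arm.get_state()['contact_force'])
go(550.3,-112.8,10,10.8)
"
```

```text
[ 550.89764738 -112.83820188   10.85293095] [-0.03979893  0.47048902  0.4578428 ]
t 16.85 row [0.0003, -0.0006, -0.0007] [-0.0006, -0.0001, 0.0009] gap 55.5
```

Request:
{"name": "move_arm", "arguments": {"motion": [[0,0,0,-0.0004,0,0.001,1],[0,0,0,-0.0004,0,0.001,1],[0,0,0,-0.0004,0,0.001,1],[0,0,0,-0.0004,0,0.001,1],[0,0,0,-0.0004,0,0.001,1],[0,0,0,-0.0004,0,0.001,1],[0,0,0,-0.0004,0,0.001,1]]}}

```text
time_s: 17.55
tool_pos: [550.0, -112.9, 9.5]
orientation: [3.142, -0.0, 0.186]
contact_force: [-0.5, 0.7, 1.0]
finger_gap: 17.4
gripper_force: 30.0
```

```bash
python3 -c "
from h import *
s=arm.get_state();print(s['tool_pos'],s['orientation'],s['contact_force'])
y=59.;go(551.5-80*np.cos(np.radians(y)),63-80*np.sin(np.radians(y)),150,y)
# head position check from what is visible
a=snap('top')
for q in ([628.9-4.7,-97.8+24.6,14],[628.9+4.7,-97.8-24.6,14]):print(proj(a,np.array(q)-[.7,-1.3,0]))
c=a['image'][145:215,310:360,::-1]
cv2.imwrite('pics/sp.png',cv2.resize(c,None,fx=8,fy=8,interpolation=cv2.INTER_CUBIC))
"
```

```text
[ 549.97299334 -112.89114401    9.5133018 ] [ 3.14157358e+00 -9.22708156e-05  1.85886252e-01] [-0.50288742  0.68256363  0.99324878]
t 17.55 row [0.0, -0.0001, -0.5372] [-0.0191, -0.1128, -0.1405] gap 17.4
[323.73765989 156.5191519 ]
[342.94932244 152.81286186]
```

```bash
python3 -c "
from h import *
a=snap('top');g=a['image'].astype(float).mean(2)
R=[]
for u,v in ((323.7,156.5),(342.9,152.8)):
    u0,v0=int(round(u)),int(round(v));w=g[v0-4:v0+5,u0-4:u0+5];print(w.round().astype(int))
    m=np.clip(w-195,0,None);ys,xs=np.mgrid[v0-4:v0+5,u0-4:u0+5];c=((xs*m).sum()/m.sum(),(ys*m).sum()/m.sum());p=at(a,*c,14)+[.7,-1.3,0];R.append(p);print(c,p)
R=np.array(R);h=R.mean(0);d=R[0]-R[1];y=np.arctan2(-d[0],d[1]);print(h,np.linalg.norm(d),np.degrees(y))
t=arm.get_state()['tool_pos'];e=h-t;y=arm.get_state()['orientation'][2];print('along',e[0]*np.cos(y)+e[1]*np.sin(y),'across',-e[0]*np.sin(y)+e[1]*np.cos(y))
"
```

```text
[[132 129 117 113  98  94  96 102  95]
 [123 123 113 105 104 101 101  94  99]
 [120 117 116 122 127 113 101  99 101]
 [125 120 137 159 203 132 114 110 102]
 [119  87 141 245 255 250 137 115 110]
 [116  88 101 190 255 196 138 119 116]
 [115 112  43 153 151 141 136 135 118]
 [115 109  29  93 133 141 141 143 124]
 [108 119 117 104 160 154 151 147 143]]
(np.float64(324.0256776034237), np.float64(156.2268188302425)) [624.9494456 -73.9480217  14.       ]
[[102  49  28  41  39  50  71 117 193]
 [ 74  29  33  40  38  48  88 161 197]
 [ 37  34  36  47  46  61  70 180 210]
 [ 30  35  36  38  45  69 102 183 131]
 [ 30  35  31  70  73  85 111 201 114]
 [ 34  33  48 117  76  80 134 216  81]
 [ 33  37  42  90  44  89 169 188  44]
 [ 35  33  40  39  48 104 182 153  49]
 [ 38  40  47  46  72 109 208 128  55]]
(np.float64(346.0701754385965), np.float64(153.64912280701753)) [ 631.42334019 -130.31815578   14.        ]
[ 628.18639289 -102.13308874   14.        ] 56.74066731365852 6.5514980639284515
along 78.83084268306266 across -3.8733579097709434
```

Request:
{"name": "move_arm", "arguments": {"motion": [[0,0,0,0,0,-0.04,1],[0,0,0,0,0,-0.08,1],[0,0,0,0,0,-0.12,1],[0,0,-0.1,-0.0193,-0.1127,-0.12,1],[0,0,-0.2,-0.0193,-0.1127,-0.12,1],[0,0,-0.3,-0.0193,-0.1127,-0.12,1],[0,0,-0.4,-0.0193,-0.1127,-0.12,1],[0,0,-0.537,-0.0193,-0.1127,-0.12,1],[0,0,-0.537,-0.0193,-0.1127,-0.12,1],[0,0,-0.537,-0.0193,-0.1127,-0.12,1]]}}

```text
time_s: 18.65
tool_pos: [509.9, -5.7, 129.2]
orientation: [-3.141, 0.0, 1.031]
contact_force: [0.5, 0.7, -1.6]
finger_gap: 17.5
gripper_force: 30.0
```

```bash
python3 -c "
from h import *
s=arm.get_state();print(s['tool_pos'],s['orientation'],s['contact_force'])
go(510.2,-5.7,100,59)
"
```

```text
[509.93909388  -5.6546182  129.21374872] [-3.14121150e+00  2.22849823e-04  1.03078068e+00] [ 0.51703089  0.73556101 -1.60636271]
t 18.65 row [-0.0002, 0.0001, 0.0007] [0.0001, 0.0003, 0.0292] gap 17.5
```

Request:
{"name": "move_arm", "arguments": {"motion": [[0,0,0,0,0,0.03,1],[0,0,0,0,0,0.035,1],[0,0,0,0,0,0.035,1],[0,0,0,0,0,0.037,1],[0,0,0,0,0,0.039,1],[0,0,0,0,0,0.041,1],[0,0,0,0,0,0.042,1],[0,0,0,0,0,0.042,1]]}}

```text
time_s: 19.45
tool_pos: [510.1, -5.7, 87.5]
orientation: [3.142, 0.0, 1.029]
contact_force: [0.2, 0.0, -1.8]
finger_gap: 18.0
gripper_force: 30.0
```

```bash
python3 -c "
from h import *
s=arm.get_state();print(s['tool_pos'],s['orientation'],s['contact_force'],s['ft_torque'])
go(510.2,-5.7,82.5,59)
"
```

```text
[510.13156318  -5.72953684  87.46027483] [3.14156944e+00 1.14201258e-05 1.02924624e+00] [ 0.21748086  0.0390594  -1.80292337] [-0.01951311 -0.02192003  0.03710259]
t 19.45 row [0.0, 0.0, -0.0003] [0.0001, 0.0, 0.005] gap 18.0
```

Request:
{"name": "move_arm", "arguments": {"motion": [[0,0,0,0,0,0.0015,1],[0,0,0,0,0,0.003,1],[0,0,0,0,0,0.0045,1],[0,0,0,0,0,0.005,1],[0,0,0,0,0,0.005,1]]}}

```text
time_s: 19.95
tool_pos: [510.1, -5.7, 82.3]
orientation: [-3.141, 0.0, 1.029]
contact_force: [0.5, -0.8, -2.5]
finger_gap: 17.8
gripper_force: 30.0
```

```bash
cat > arc.py <<'E'
from h import *
# rows for turning about the ring axis: from the present yaw to yaw0-a
s=arm.get_state();print(s['tool_pos'],s['orientation'],s['contact_force'],s['ft_torque'])
c=np.array([551.6,63.2]);L=80.4
R=Ro.from_euler('xyz',s['orientation'])
import sys
for a,z in zip(np.arange(59,-6,-6.5),np.linspace(82.5,81,11)):
    p=np.array([c[0]-L*np.cos(np.radians(a)),c[1]-L*np.sin(np.radians(a)),z])
    d=R.inv().apply(p-s['tool_pos'])/1000
    print(a,round((np.degrees(s['orientation'][2])-a)/90,3),np.round(d,4).tolist())
E
python3 arc.py
```

```text
[510.1032786   -5.72732329  82.31880415] [-3.14144043e+00  7.53880351e-05  1.02928456e+00] [ 0.46616682 -0.79051369 -2.54088094] [-0.09973239 -0.0068311   0.01148656]
59.0 -0.0 [0.0001, 0.0001, -0.0002]
52.5 0.072 [0.0006, -0.009, -0.0]
46.0 0.144 [0.0021, -0.018, 0.0001]
39.5 0.216 [0.0047, -0.0268, 0.0003]
33.0 0.289 [0.0082, -0.0352, 0.0004]
26.5 0.361 [0.0126, -0.0431, 0.0006]
20.0 0.433 [0.0179, -0.0505, 0.0007]
13.5 0.505 [0.0241, -0.0573, 0.0009]
7.0 0.577 [0.0309, -0.0633, 0.001]
0.5 0.65 [0.0384, -0.0685, 0.0012]
```

Request:
{"name": "move_arm", "arguments": {"motion": [[0,0,0.036,0.0001,-0.0045,0,1],[0,0,0.072,0.0006,-0.009,0,1],[0,0,0.108,0.0012,-0.0135,0,1],[0,0,0.144,0.0021,-0.018,0.0001,1],[0,0,0.18,0.0033,-0.0224,0.0002,1],[0,0,0.216,0.0047,-0.0268,0.0003,1],[0,0,0.253,0.0063,-0.031,0.0004,1],[0,0,0.289,0.0082,-0.0352,0.0004,1],[0,0,0.325,0.0103,-0.0392,0.0005,1],[0,0,0.361,0.0126,-0.0431,0.0006,1]]}}

```text
time_s: 20.95
tool_pos: [479.9, 27.4, 82.0]
orientation: [3.141, -0.0, 0.46]
contact_force: [0.4, -0.3, -2.1]
finger_gap: 17.6
gripper_force: 30.0
```

```bash
sed -i 's/np.arange(59,-6,-6.5)/np.arange(26.5,-10,-3.25)/; s/np.linspace(82.5,81,11)/np.linspace(81.7,80.8,12)/' arc.py; python3 arc.py
```

```text
[479.85027499  27.35674997  81.96848953] [ 3.14111124e+00 -4.66424155e-04  4.60260049e-01] [ 0.44051632 -0.34652236 -2.08716228] [-0.14302154 -0.16351291  0.18165328]
26.5 -0.001 [-0.0002, -0.0001, 0.0003]
23.25 0.035 [-0.0001, -0.0046, 0.0003]
20.0 0.071 [0.0003, -0.0092, 0.0004]
16.75 0.107 [0.0009, -0.0137, 0.0005]
13.5 0.143 [0.0018, -0.0182, 0.0006]
10.25 0.179 [0.003, -0.0226, 0.0007]
7.0 0.215 [0.0044, -0.0269, 0.0007]
3.75 0.251 [0.006, -0.0312, 0.0008]
0.5 0.287 [0.0079, -0.0353, 0.0009]
-2.75 0.324 [0.01, -0.0394, 0.001]
-6.0 0.36 [0.0123, -0.0433, 0.0011]
-9.25 0.396 [0.0148, -0.0471, 0.0012]
```

Request:
{"name": "move_arm", "arguments": {"motion": [[0,0,0.035,-0.0001,-0.0046,0.0003,1],[0,0,0.071,0.0003,-0.0092,0.0004,1],[0,0,0.107,0.0009,-0.0137,0.0005,1],[0,0,0.143,0.0018,-0.0182,0.0006,1],[0,0,0.179,0.003,-0.0226,0.0007,1],[0,0,0.215,0.0044,-0.0269,0.0007,1],[0,0,0.251,0.006,-0.0312,0.0008,1]]}}

```text
time_s: 21.65
tool_pos: [471.1, 57.9, 81.1]
orientation: [3.141, 0.0, 0.066]
contact_force: [1.9, -1.1, -2.4]
finger_gap: 17.7
gripper_force: 30.1
```

```bash
sed -i 's/np.arange(26.5,-10,-3.25)/np.arange(4,-14,-1.5)/; s/np.linspace(81.7,80.8,12)/np.linspace(81.2,81,12)/' arc.py; python3 arc.py
```

```text
[471.13272361  57.94901261  81.05146862] [3.14122332e+00 1.20166947e-05 6.64691985e-02] [ 1.90603814 -1.14041278 -2.38262808] [-0.12809919 -0.00882755  0.3148756 ]
4.0 -0.002 [0.0002, 0.0004, -0.0001]
2.5 0.015 [0.0003, -0.0017, -0.0001]
1.0 0.031 [0.0003, -0.0038, -0.0001]
-0.5 0.048 [0.0005, -0.0059, -0.0001]
-2.0 0.065 [0.0007, -0.008, -0.0001]
-3.5 0.081 [0.0009, -0.0101, -0.0001]
-5.0 0.098 [0.0012, -0.0122, -0.0]
-6.5 0.115 [0.0015, -0.0143, -0.0]
-8.0 0.131 [0.0019, -0.0163, -0.0]
-9.5 0.148 [0.0024, -0.0184, 0.0]
-11.0 0.165 [0.0029, -0.0204, 0.0]
-12.5 0.181 [0.0035, -0.0225, 0.0]
```

Request:
{"name": "move_arm", "arguments": {"motion": [[0,0,0.015,0.0003,-0.0017,0,1],[0,0,0.031,0.0003,-0.0038,0,1],[0,0,0.048,0.0005,-0.0059,0,1],[0,0,0.065,0.0007,-0.008,0,1],[0,0,0.065,0.0007,-0.008,0,1]]}}

```text
time_s: 22.15
tool_pos: [471.1, 66.0, 81.0]
orientation: [3.142, 0.0, -0.034]
contact_force: [-1.0, -0.4, -2.6]
finger_gap: 17.8
gripper_force: 30.1
```

```bash
sed -i 's/np.arange(4,-14,-1.5)/np.arange(-2,-14,-1)/' arc.py; python3 arc.py
```

```text
[471.10831891  66.04781776  80.97235631] [ 3.14158533e+00  4.56036075e-04 -3.39122698e-02] [-1.00206807 -0.36500143 -2.57762298] [-0.00337316  0.25209639  0.34156598]
-2 0.001 [0.0001, 0.0, -0.0002]
-3 0.012 [0.0002, -0.0014, -0.0002]
-4 0.023 [0.0002, -0.0028, -0.0002]
-5 0.034 [0.0003, -0.0042, -0.0002]
-6 0.045 [0.0003, -0.0056, -0.0002]
-7 0.056 [0.0005, -0.007, -0.0001]
-8 0.067 [0.0006, -0.0084, -0.0001]
-9 0.078 [0.0008, -0.0098, -0.0001]
-10 0.09 [0.0009, -0.0112, -0.0001]
-11 0.101 [0.0011, -0.0125, -0.0001]
-12 0.112 [0.0014, -0.0139, -0.0]
-13 0.123 [0.0016, -0.0153, -0.0]
```

Request:
{"name": "move_arm", "arguments": {"motion": [[0,0,0.012,0.0002,-0.0014,0,1],[0,0,0.023,0.0002,-0.0028,0,1],[0,0,0.023,0.0002,-0.0028,0,1]]}}

```text
time_s: 22.45
tool_pos: [471.4, 68.9, 80.9]
orientation: [-3.142, 0.001, -0.071]
contact_force: [-3.7, -0.0, -2.1]
finger_gap: 17.8
gripper_force: 30.2
```

```bash
sed -i 's/np.arange(-2,-14,-1)/np.arange(-4,-12,-1)/' arc.py; python3 arc.py
```

```text
[471.37259958  68.85013178  80.93021247] [-3.14157312e+00  5.81093588e-04 -7.07180112e-02] [-3.72398179 -0.03689228 -2.14487682] [0.17845003 0.52833554 0.40609004]
-4 -0.001 [0.0, 0.0, -0.0003]
-5 0.011 [0.0, -0.0014, -0.0003]
-6 0.022 [0.0001, -0.0028, -0.0002]
-7 0.033 [0.0001, -0.0042, -0.0002]
-8 0.044 [0.0002, -0.0056, -0.0002]
-9 0.055 [0.0003, -0.007, -0.0002]
-10 0.066 [0.0005, -0.0084, -0.0002]
-11 0.077 [0.0006, -0.0098, -0.0001]
```

Request:
{"name": "move_arm", "arguments": {"motion": [[0,0,0.011,0,-0.0014,0,1],[0,0,0.022,0.0001,-0.0028,0,1],[0,0,0.022,0.0001,-0.0028,0,1]]}}

```text
time_s: 22.75
tool_pos: [471.7, 71.4, 80.9]
orientation: [3.141, 0.001, -0.105]
contact_force: [-4.0, -2.7, -1.1]
finger_gap: 17.9
gripper_force: 30.2
```

```bash
sed -i 's/np.arange(-4,-12,-1)/np.arange(-6,-12,-1)/' arc.py; python3 arc.py
```

```text
[471.68821742  71.41447255  80.94280387] [ 3.14115775e+00  5.21379010e-04 -1.05304401e-01] [-4.01410525 -2.7040064  -1.08704354] [-0.4970263   0.69540717  0.4197702 ]
-6 -0.0 [-0.0001, -0.0002, -0.0003]
-7 0.011 [-0.0001, -0.0016, -0.0002]
-8 0.022 [-0.0, -0.003, -0.0002]
-9 0.033 [0.0, -0.0044, -0.0002]
-10 0.044 [0.0001, -0.0058, -0.0002]
-11 0.055 [0.0002, -0.0072, -0.0002]
```

Request:
{"name": "move_arm", "arguments": {"motion": [[0,0,0.011,-0.0001,-0.0016,0,1],[0,0,0.022,0,-0.003,0,1],[0,0,0.022,0,-0.003,0,1]]}}

```text
time_s: 23.05
tool_pos: [471.8, 73.7, 80.8]
orientation: [3.14, 0.001, -0.139]
contact_force: [-4.1, -9.4, -0.4]
finger_gap: 17.9
gripper_force: 30.4
```

```bash
python3 arc.py|head -1; python3 -c "
from h import *
a=snap('top')
g=a['image'].astype(float).mean(2);print(g[168:198,256:287].astype(int).tolist().__len__())
cv2.imwrite('pics/l4.png',cv2.resize(a['image'][150:215,235:305,::-1],None,fx=8,fy=8,interpolation=cv2.INTER_CUBIC))
# pin tops: bright spots
for ang in (0,):
    m=(g>235);
for q in ([551.6,63.2+25,88],[551.6,63.2-25,88]):
    u,v=proj(a,np.array(q)-[.7,-1.3,0]);u0,v0=int(round(u)),int(round(v));print(u,v);print(g[v0-4:v0+5,u0-4:u0+5].round().astype(int))
"
```

```text
[471.84304797  73.73905989  80.84741486] [ 3.14001168e+00  8.45606080e-04 -1.39114045e-01] [-4.11382972 -9.35439032 -0.4157499 ] [-1.59356146  0.74502443  0.48472229]
30
260.71467287715575 181.96544443702803
[[ 87 159 255 234 233 253 255 189 239]
 [255  66 144 124 121 124 170 255 255]
 [230  91 183 255 255 119 216 255 255]
 [240 109 184 255 255  38 221 255 255]
 [189 110 148 137 139 150 249 255 255]
 [143 150 127 141 125 109 255 255 255]
 [159 176 140 149 140 143 219 255 255]
 [200 245 133 145 148 137 173 255 255]
 [202 243 120 157 155 150 158 255 255]]
282.22393649576594 181.88463782185383
[[223 255 254 254 255 237 191 250 152]
 [146 252 242 255 255 237 136 253 250]
 [164 222 255 247 253 255 162 226 249]
 [255 198 230 128 114 121  94 232 250]
 [255  60 142 201 243 114 127 141 252]
 [255 115 158 255 255 250 128 144 255]
 [255 194 148 146 252 130 108 104 253]
 [255 125 131 144 107  99  67  85 146]
 [ 70  68  72  77  78  80  84  82  82]]
```

The moment about the ring's axis has risen to about 1.2 N m, against a running torque of about 0.3, so the ring is at its dead stop. Back off slightly, then lift out.

Request:
{"name": "move_arm", "arguments": {"motion": [[0,0,-0.022,0,0.003,0,1],[0,0,-0.044,0.0003,0.0058,0,1],[0,0,-0.044,0.0003,0.0058,0,1]]}}

```text
time_s: 23.4
tool_pos: [471.8, 68.8, 81.0]
orientation: [-3.141, -0.0, -0.071]
contact_force: [-3.1, 1.4, -1.4]
finger_gap: 17.8
gripper_force: 30.0
```

```bash
python3 arc.py|head -1
```

```text
[471.75119145  68.77689449  81.03216431] [-3.14108659e+00 -5.47441063e-05 -7.05183601e-02] [-3.1455436   1.41623271 -1.43163766] [0.39001585 0.53730878 0.20046507]
```

Request:
{"name": "move_arm", "arguments": {"motion": [[0,0,0,-0.0005,0,-0.003,1],[0,0,0,-0.0007,0,-0.006,1],[0,0,0,-0.0007,0,-0.009,1],[0,0,0,-0.0007,0,-0.02,1],[0,0,0,-0.0007,0,-0.05,1],[0,0,0,-0.0007,0,-0.07,1],[0,0,0,-0.0007,0,-0.07,1]]}}

```text
time_s: 24.1
tool_pos: [472.6, 68.8, 153.9]
orientation: [-3.141, -0.005, -0.07]
contact_force: [-0.1, 0.6, -2.0]
finger_gap: 17.4
gripper_force: 30.0
```

```bash
python3 arc.py|head -1; python3 -c "
from h import *
go(550,-113,150,10.65)"
```

```text
[472.59384947  68.83664196 153.91167985] [-3.14095627 -0.00545567 -0.07043924] [-0.05364619  0.59709256 -1.97183653] [-0.00261854  0.01977721  0.02090234]
t 24.1 row [0.0, -0.0035, -0.1632] [0.09, 0.1759, 0.0043] gap 17.4
```

Request:
{"name": "move_arm", "arguments": {"motion": [[0,0,-0.163,0.09,0.176,0,1],[0,0,-0.163,0.09,0.176,0,1],[0,0,-0.163,0.09,0.176,0,1],[0,0,-0.163,0.09,0.176,0,1],[0,0,-0.163,0.09,0.176,0,1],[0,0,-0.163,0.09,0.176,0.05,1],[0,0,-0.163,0.09,0.176,0.1,1],[0,0,-0.163,0.09,0.176,0.12,1],[0,0,-0.163,0.09,0.176,0.12,1],[0,0,-0.163,0.09,0.176,0.12,1]]}}

```text
time_s: 25.1
tool_pos: [548.5, -112.8, 31.3]
orientation: [-3.141, 0.0, 0.186]
contact_force: [0.0, 0.4, -1.9]
finger_gap: 17.7
gripper_force: 30.0
```

```bash
python3 arc.py|head -1; python3 -c "
from h import *
go(550,-113,10,10.65)
a=snap('top');g=a['image'].astype(int).mean(2)
c=a['image'][162:204,250:293,::-1].astype(float)
cv2.imwrite('pics/l5.png',np.clip((cv2.resize(c,None,fx=10,fy=10,interpolation=cv2.INTER_CUBIC)-100)*1.64,0,255).astype(np.uint8))
"
```

```text
[ 548.51819927 -112.83784244   31.33032989] [-3.14149548e+00  1.09289061e-04  1.85964702e-01] [ 0.02295893  0.37937171 -1.90495864] [-0.0159408  -0.00901385  0.04268039]
t 25.1 row [-0.0001, 0.0001, 0.0001] [0.0014, 0.0004, 0.0213] gap 17.7
```

View pics/l5.png

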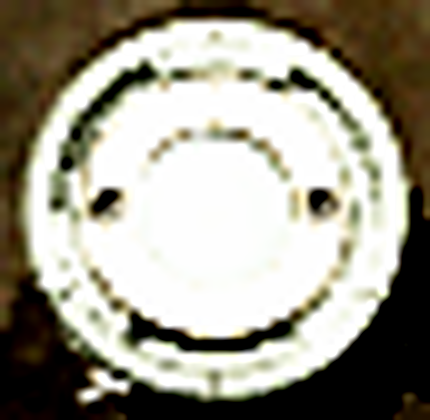

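The ring's holes are now level at (106,203) and (320,203), so the mark stands at 0°, in line with the lamp's dot at (215,37). It is locked. Lay the spanner down.

Request:
{"name": "move_arm", "arguments": {"motion": [[0,0,0,0.001,0,0.01,1],[0,0,0,0.001,0,0.018,1],[0,0,0,0.001,0,0.0215,1],[0,0,0,0.001,0,0.0215,1],[0,0,0,0.001,0,0.0215,1]]}}

```text
time_s: 25.65
tool_pos: [549.5, -112.9, 9.5]
orientation: [3.142, -0.0, 0.186]
contact_force: [-0.9, 0.2, -2.4]
finger_gap: 17.6
gripper_force: 30.0
```

Request:
{"name": "move_arm", "arguments": {"motion": [[0,0,0,0,0,0,0.2],[0,0,0,0,0,0,-0.1],[0,0,0,0,0,0,-0.1],[0,0,0,0,0,0,-0.1],[0,0,0,0,0,-0.03,-0.1],[0,0,0,0,0,-0.08,-0.1],[0,0,0,0,0,-0.13,-0.1],[0,0,0,0,0,-0.18,-0.1],[0,0,0,-0.15,0,-0.18,-0.1],[0,0,0,-0.15,0,-0.18,-0.1]]}}

```text
time_s: 26.65
tool_pos: [450.8, -131.6, 190.8]
orientation: [3.14, -0.003, 0.187]
contact_force: [-0.0, -1.0, -0.0]
finger_gap: 51.2
gripper_force: 0.0
```

Request:
{"name": "move_arm", "arguments": {"motion": [[0,0,0,-0.1,0,0,-0.1],[0,0,0,-0.1,0,0,-0.1],[0,0,0,-0.1,0,0,-0.1],[0,0,0,-0.1,0,0,-0.1]]}}

```text
time_s: 27.05
tool_pos: [352.9, -150.3, 190.1]
orientation: [3.141, -0.001, 0.184]
contact_force: [0.3, 0.3, -0.5]
finger_gap: 51.0
gripper_force: 0.0
```

```bash
python3 -c "
from h import *
for n in ('top','side'):
    a=snap(n)
    for l in ('pin_spanner','retaining_ring'):
        for r in spotter.regions_of(l,n)[:2]:
            ys,xs=np.nonzero(r['mask']);print(n,l,round(r['conf'],2),r['extent'],np.round(at(a,xs.mean(),ys.mean(),8)))
s=arm.get_state();print(s['time_s'],s['tool_pos'],s['finger_gap'],s['contact_force'])
"
```

```text
top pin_spanner 0.77 [324.8, 152.2, 348.8, 206.1] [ 570. -109.    8.]
top retaining_ring 0.73 [255.6, 168.5, 286.2, 193.9] [559.  61.   8.]
side pin_spanner 0.7 [240.2, 255.8, 295.2, 267.2] [ 567. -107.    8.]
side retaining_ring 0.65 [310.0, 153.0, 345.2, 195.1] [765. 467.   8.]
side retaining_ring 0.64 [251.5, 198.9, 277.8, 212.8] [546. 176.   8.]
27.35 [ 353.52053144 -149.75659685  189.37399005] 51.114306341897006 [-0.36265185  0.13303697  0.24995081]
```

The spanner lies flat where it started, the ring is locked, and the gripper is empty and clear. Handing the job in.

```bash
python3 -c "
from cell import arm
print(arm.close_job())"
```

```text
the job is handed in; nothing more can be done
None
```

The job is handed in at about 27 s: the lens is seated, the ring is turned clockwise to its dead stop with its mark at a lock dot, the spanner lies flat at its old place, and I saw no contact with any bystander, though I did not measure their final positions.

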